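Lock a glue-up clamp through its recessed hex screw

TASK

Take the larger of the two T-handled hex keys out of the rack and put it down the steel-lined bore of the clamping jig; the angle of the hex socket at the bottom cannot be seen, so press lightly and turn the key until it drops fully home. Then turn the lock screw clockwise (seen from above) by about an eighth of a turn, until the metal jaw has closed on the cork facing of the wooden strip, and let go with the key left standing fully home in the screw. Press and turn gently, never force the key against the jig, and leave the smaller key and the other things where they are.

Things in the scene. Friction and masses are not known exactly. Their poses are not given: they have to be found in the camera images.
- hex_key: larger T-handled hex key, steel, black grip, about 0.2 kg, hanging upright in the rack. Origin at the tip (lower end), z up the shank. From the tip: round tapered nose 3 mm high (14.6 to 18.6 across), hex shank 19 mm across flats (22 across corners) up to 62 mm, flange 32 across from 62 to 68, neck 15 across, grip bar from 84 to 106 mm. Hex corners point along x and each 60 degrees, flats face y
- key_grip (a point): middle of the larger key's grip bar, on its axis, 95 mm above the tip; the bar is 84 mm long along y, 16 mm wide along x, 22 mm high (z); same axes as the key
- small_key: the smaller T-handled hex key, to be left alone: same form and axes, shank 10 mm across flats, grip bar 58 mm long, 12 mm wide, from 86 to 104 mm above its tip. It hangs in the other hole of the rack
- key_rack: fixed wooden rack block 60x180x70 mm (x, y, z), origin at the centre of its underside. Two upright through holes, 24 mm across, 55 mm to either side along y; the keys hang in them by their flanges (either key in either hole), tips 8 mm above the table, bars roughly along the rack's length
- clamp_jig: fixed clamping jig, base 170x116x12 mm; origin on the table straight below the upright bore, z up. The bore goes down into a dark wooden block (84x100 mm, top at 56 mm) with a steel collar (40 mm across, top at 62 mm) that funnels from about 32 mm to the 25 mm bore. On the +x side a metal jaw, a light wooden strip with a thin cork facing, and a fence, all below 57 mm
- screw_mouth (a point): mouth of the hex socket, on the bore's axis, 32 mm above the table; axes of the jig. Socket: 19.7 mm across flats, 12 mm deep, flat floor, angle unknown and different each time. Out of line, the key's nose enters 3 mm and the key stops; in line (within about 4 degrees) it goes down to the floor, 12 mm below the mouth
- lock_screw (a joint): turn of the lock screw, rad, 0 as found, growing clockwise seen from above, hard stop at 1.05. Light friction (about 0.06 N m); the key has about 0.07 rad of play either way in the socket. The jaw moves 6 mm per rad: it meets the strip's cork facing at 0.8 and then squeezes it a little. The value says nothing about the angle of the hex socket
- tape_black: roll of black tape, 66 mm across, 19 mm high, to be left alone; origin under its centre
- terminal_1: square terminal plate with two posts, 62x62x24 mm, to be left alone; origin under its centre
- spring_clamp: spring clamp, 63x140x20 mm, to be left alone; origin under its centre
- sand_block: cork sanding block, 63x105x34 mm, to be left alone; origin under its centre
- tape_measure: pocket tape measure, 37x77x62 mm, to be left alone; origin under its centre
Mind the look-alikes: they are no part of the job. Leave any blue or pink look-alike of the hex_key alone.

How it is judged:
By the outcome, as a careful person would: the job done as asked, in the order asked, and still so for the second after the job is handed in, with the robot touching nothing.
It also fails if it takes over 58 s, if anything falls off the work surface, if the arm or the gripper's body presses on something with over 40 N, if the wrist force passes 120 N, or if a joint passes its speed limit or range.

ROBOT

A 6-joint arm with a two-finger parallel gripper is mounted at the origin on a cart in front of the work surface, level with it; the furniture and walls round the work are solid. World frame = base frame: x ahead of the robot, y to its left, z up, the work surface at z = 0. Lengths are in m, angles in degrees, forces in N, time in s.
With the tool pointing down it reaches from about 0.375 to 0.9 m from the base axis. Payload 3.1 kg.
Tool frame: the origin (TCP) lies between the finger pads; the fingertips stand 19 mm ahead of it and the grasp point (between the pads) is the TCP; z points along the fingers, x is the direction in which the jaws open and shut, and the axes are right-handed (so a half turn about z gives the same grasp; the last joint's range is limited). The gripper opens to 87 mm and grips with 3 to 60 N. Pads are 19 mm wide; open, the fingers measure 117 mm over their backs; the gripper's body (75 mm by 190 mm) begins 51 mm behind the grasp point.
Start: joints at [56.866, 30.224, 82.088, -0, 67.689, -10.227], TCP at [0.243, 0.576, 0.242] pointing down, gripper open.
Joint ranges: [-176.69, 176.69], [-43.24, 126.21], [12.49, 139.97], [-82, 262], [0, 151.66], [-163.58, 163.58]. Speed limits (degrees/s): [159.86, 159.86, 180, 180, 180, 180].

INTERFACE

Orientations are given as a 3x3 rotation matrix whose columns are the frame's x, y, z axes.
In Python, from rig import read_state, capture, camera_info, hand_in, spot_in, silhouettes gives the robot as it stands.
- The arm moves only by the shell command python3 -m jog 'ROWS'. ROWS is text: rows parted by semicolons, each of 7 numbers parted by spaces: the shift along the tool's x, y, z in m, then the turn, a rotation vector about the tool's x, y, z in degrees, then the opening, from 0 (shut) to 1 (fully open). A call has 1 to 8 rows; each row is the pose to reach, as a shift and turn from the pose commanded when the call began, along the tool's axes at that moment; what a row does not reach only later rows make up. A row lasts 1/8 s, in which the tool goes at most 62.5 mm and 10.7 degrees, less where a joint would pass 70% of its speed; a pose out of reach is approached as far as the arm can. A call with a gripper value outside its range is refused whole. The fingers move at their own pace and stop on an object; the grip force is fixed at half the most. Time passes only in rows, so rows that repeat a pose let the fingers close. It gives the time, the measured TCP pose, the force and the opening at its end, in the units of the state.
- read_state(): the state, without advancing time (a new reading comes with each control period).
- capture(name): name is "scene" or "side" or "wrist"; returns (picture, depth): 400x640x3 uint8, red, green, blue; 400x640 float32, m along the optical axis (not along the pixel's ray), 0 where there is no reading.
- camera_info(name): a dict with "vfov" (degrees; the focal length in pixels is half the picture's height over the tangent of half this angle, whatever the lens; pixels are square), "cx", "cy" (the principal point, pixels), "R" (3x3) and "t" (3): a world point X has camera coordinates R X + t; the wrist camera has in their place "tool_from_camera" (4x4, takes a point from camera to tool coordinates, whose origin is the TCP and whose axes are the tool frame's). Camera axes: x right, y down, z forward; pixel columns grow to the right and rows downward; lengths in m; the calibration is good to about 2 mm. The wrist camera is an equidistant fisheye: a pixel r from the principal point sees the ray r / f radians off the axis. A picture is of the moment at which its call begins: read the wrist's pose just before it. camera_info takes no time and is no camera call.
- hand_in(): hands the job in, once; it reports no verdict.
Trained networks look in the newest picture that a camera, given by its name, has taken for a name from the list of things; names that differ only in an ending like _2 or _b are one class to them, and where a whole thing is asked for, a point or a joint stands for the part that bears it (a point fixed in the world has none). Each returns a list of dicts, best first, with "score" (0 to 1); they miss things now and then, are a little off and sometimes report something else, mostly with a low value. They report only what shows in the picture. A call takes as long as a camera call. They do not tell look-alikes from the thing itself.
- spot_in(label, camera): "centre" ([x, y, z] in m, in world coordinates, good to about 4 mm: the middle of the surface that is visible of it).
- silhouettes(label, camera): "region" (400x640 bool, what is visible of it).
The state is a dict: "time_s": time; "joint_positions": joint angles; "qvel": joint speeds; "tau": joint torques, N m; "position": TCP position; "tcp_rot": TCP orientation; "force": force on the tool from outside, world axes, zero at the start; "moment": the same for the moment, N m; "opening": opening from 0.0 (shut) to 1.0 (fully open).
Only numpy, scipy, OpenCV 4.12 (cv2) and the standard library are available. Lean on these libraries where they do the work, as an engineer would, in place of code of your own. Each camera call takes 0.05 s, during which the arm holds its last target.

## Working session

There is one attempt and no reset: what is moved stays moved. The work goes in short steps, Python scripts to look and compute and a shell command to move; the robot and the scene stay as the last step left them, time stands still between calls to the robot, and variables do not carry over. Pictures are saved under pics/ and viewed, and the job is handed in when it is done.

```bash
ls; mkdir -p pics; python3 - <<'E'
from rig import *
import cv2,numpy as np
s=read_state();print(s)
for n in ["scene","side","wrist"]:
    p,d=capture(n);cv2.imwrite(f"pics/{n}0.png",p[:,:,::-1]);np.savez(f"pics/{n}0.npz",p=p,d=d)
    print(n,camera_info(n))
E
```

```text
pics
{'time_s': 0.0, 'joint_positions': array([ 5.68662933e+01,  3.02787654e+01,  8.21556585e+01,  1.52322591e-03,
        6.76905125e+01, -1.02275135e+01]), 'qvel': array([-0.00240578, -0.05369312, -0.00410162, -0.0432598 , -0.12658504,
       -0.01183954]), 'tau': array([-6.28176508e-05, -4.40054119e+01, -1.76591939e+01,  6.32535364e-02,
        5.83494070e-02, -1.85092749e-04]), 'position': array([0.24284938, 0.57513999, 0.2405778 ]), 'tcp_rot': array([[ 3.89231543e-01,  9.21139151e-01, -1.21247327e-03],
       [ 9.21137460e-01, -3.89233214e-01, -1.81254328e-03],
       [-2.14153945e-03, -4.11355531e-04, -9.99997622e-01]]), 'force': array([-0.11049148, -0.86022687, -0.00877198]), 'moment': array([ 0.0105782 , -0.00502695, -0.03649565]), 'opening': 1.0029303137388939}
scene {'vfov': 54.07850703018524, 'cx': 320.99576689980944, 'cy': 194.32162303034926, 'R': array([[ 0.78973563, -0.61331036,  0.01296315],
       [-0.37360339, -0.49762018, -0.78281202],
       [ 0.48655745,  0.61337147, -0.62212321]]), 't': array([-0.34901063,  0.3398676 ,  0.69579299])}
side {'vfov': 52.699887314202954, 'cx': 318.1263682563211, 'cy': 199.69435644972384, 'R': array([[ 0.96335644, -0.268211  , -0.00268695],
       [-0.1430279 , -0.50519954, -0.85106783],
       [ 0.22690831,  0.82026598, -0.52504889]]), 't': array([-0.51334471,  0.2135386 ,  1.13598915])}
wrist {'vfov': 65.70646984690485, 'cx': 318.87820228657273, 'cy': 198.07007910444307, 'tool_from_camera': array([[ 9.99999766e-01,  6.74178096e-04,  1.18063174e-04,
        -4.02069732e-04],
       [-6.81249599e-04,  9.63791721e-01,  2.66655312e-01,
        -7.27912434e-02],
       [ 6.59848607e-05, -2.66655330e-01,  9.63791954e-01,
        -1.42204890e-01],
       [ 0.00000000e+00,  0.00000000e+00,  0.00000000e+00,
         1.00000000e+00]])}
```

View pics/scene0.png

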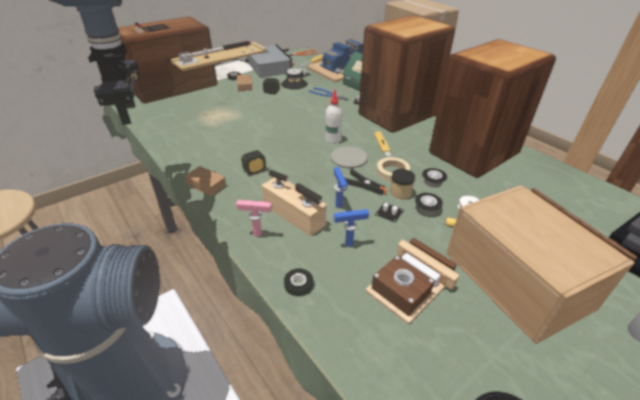

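View pics/side0.png

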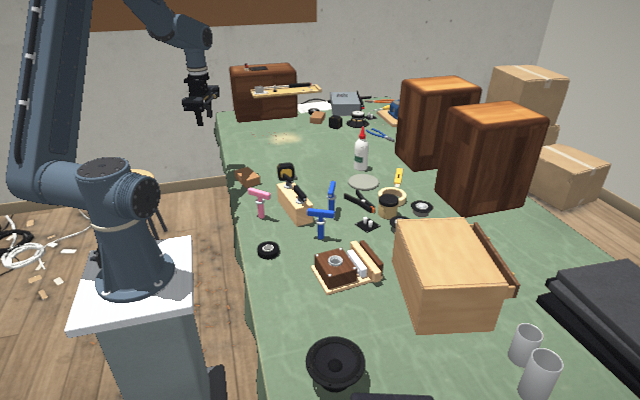

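View pics/wrist0.png

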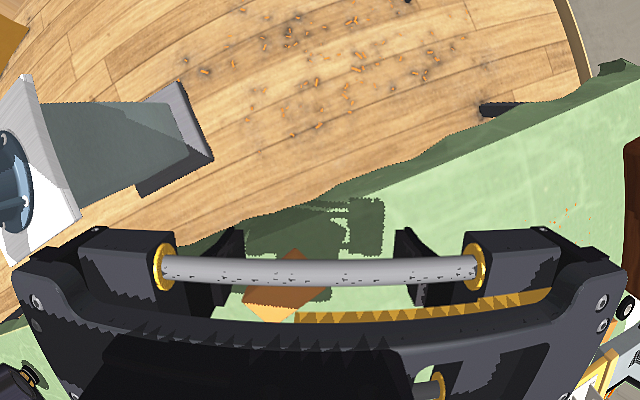

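The rack with its two black-handled keys is at scene (293,203) and side (295,200). The jig is at scene (405,282) and side (345,265). One pink and two blue T-keys stand around them and are the look-alikes. Next I'll enlarge the rack and jig and measure.

```bash
cat > h.py <<'E'
import numpy as np,cv2
from rig import *
def load(n): z=np.load(f"pics/{n}.npz");return z['p'],z['d']
def back(ci,u,v,z):
    f=200/np.tan(np.radians(ci['vfov']/2))
    c=np.stack([(u-ci['cx'])/f*z,(v-ci['cy'])/f*z,z],-1)
    return (c-ci['t'])@ci['R']
def proj(ci,X):
    f=200/np.tan(np.radians(ci['vfov']/2)); c=np.asarray(X)@ci['R'].T+ci['t']
    return np.stack([c[...,0]/c[...,2]*f+ci['cx'],c[...,1]/c[...,2]*f+ci['cy']],-1)
def cloud(n,cam):
    p,d=load(n);v,u=np.mgrid[:400,:640]
    return back(camera_info(cam),u,v,d.astype(float)),p,d
E
python3 - <<'E'
from h import *
p,_=load("scene0");q,_=load("side0")
a=cv2.resize(p[160:320,240:470],None,fx=3,fy=3,interpolation=cv2.INTER_CUBIC)
b=cv2.resize(q[165:295,235:395],None,fx=4,fy=4,interpolation=cv2.INTER_CUBIC)
cv2.imwrite("pics/a.png",a[:,:,::-1]);cv2.imwrite("pics/b.png",b[:,:,::-1])
for c in ["scene","side"]:
  for l in ["hex_key","small_key","key_rack","clamp_jig","spring_clamp","sand_block","tape_measure","terminal_1","tape_black"]:
    print(c,l,[(np.round(r['centre'],3).tolist(),round(r['score'],2)) for r in spot_in(l,c)][:5])
E
```

```text
scene hex_key [([0.614, 0.151, 0.089], 0.92), ([0.502, 0.141, 0.102], 0.73), ([0.376, 0.186, 0.091], 0.68), ([0.535, 0.02, 0.094], 0.61)]
scene small_key [([0.487, 0.253, 0.1], 0.65)]
scene key_rack [([0.481, 0.172, 0.056], 0.94), ([0.488, 0.254, 0.099], 0.58)]
scene clamp_jig [([0.553, -0.167, 0.043], 0.84), ([0.502, 0.141, 0.105], 0.52)]
scene spring_clamp [([0.75, 0.177, 0.019], 0.72), ([0.373, -0.005, 0.017], 0.6)]
scene sand_block [([0.364, 0.45, 0.033], 0.68), ([0.714, 0.047, -0.0], 0.49)]
scene tape_measure [([0.514, 0.435, 0.04], 0.65)]
scene terminal_1 [([0.711, 0.047, -0.002], 0.71), ([0.372, -0.003, 0.018], 0.6), ([0.365, 0.45, 0.036], 0.45)]
scene tape_black [([0.374, 0.0, 0.018], 0.58)]
side hex_key [([0.547, 0.018, 0.092], 0.92), ([0.384, 0.19, 0.087], 0.58), ([0.62, 0.149, 0.087], 0.56), ([0.508, 0.141, 0.109], 0.43)]
side small_key []
side key_rack [([0.492, 0.147, 0.054], 0.6)]
side clamp_jig [([0.568, -0.186, 0.043], 0.59)]
side spring_clamp [([0.748, 0.181, 0.017], 0.68)]
side sand_block [([0.371, 0.442, 0.034], 0.92)]
side tape_measure [([0.523, 0.432, 0.047], 0.57)]
side terminal_1 [([0.71, 0.045, 0.005], 0.75), ([0.521, 0.431, 0.047], 0.63)]
side tape_black [([0.374, -0.013, 0.023], 0.71)]
```

View pics/a.png

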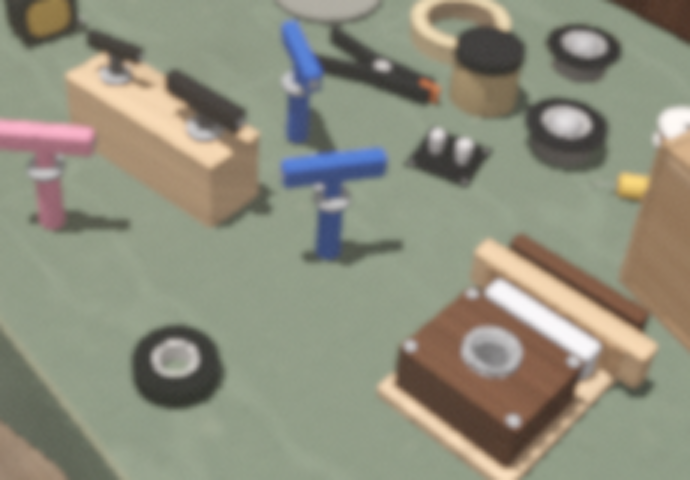

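View pics/b.png

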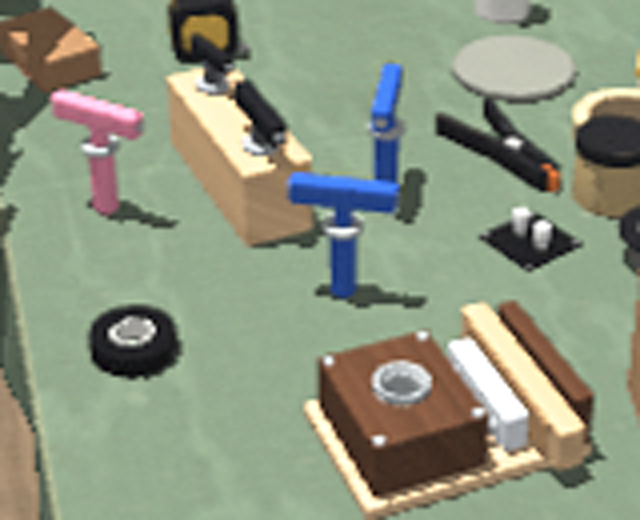

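The larger key is the black one with the longer bar, at the rack end nearest the jig: scene (310,193), side (300,193). The black one at scene (278,176) is clearly shorter. The pink key (scene 255,210) and blue keys (scene 350,215 and 340,180) stand outside the rack and are not the one meant. Next I'll measure with depth.

```bash
python3 - <<'E'
from h import *
for n in ["scene","side"]:
    P,p,d=cloud(n+"0",n); p=p.astype(int)
    ok=d>0
    near=np.hypot(P[...,0]-.495,P[...,1]-.2)<.13
    dark=(p.max(-1)<75)
    m=ok&near&dark&(P[...,2]>.088)&(P[...,2]<.13)
    lab=cv2.connectedComponentsWithStats(m.astype(np.uint8))
    for i in range(1,lab[0]):
        if lab[2][i,4]<15: continue
        X=P[lab[1]==i]; c=X.mean(0); w,V=np.linalg.eigh(np.cov(X[:,:2].T)); a=V[:,1]
        t=(X[:,:2]-c[:2])@a; s=(X[:,:2]-c[:2])@V[:,0]
        print(n,"bar",len(X),c.round(4),"dir",np.degrees(np.arctan2(a[1],a[0])).round(1),"len",np.ptp(t).round(4),"mid",(c[:2]+a*(t.max()+t.min())/2).round(4),"w",np.ptp(s).round(4),"z",np.percentile(X[:,2],[5,50,95]).round(4))
    # rack top
    m=ok&near&(abs(P[...,2]-.07)<.006)&(p[...,0]>p[...,2]+30)
    r=cv2.minAreaRect(P[m][:,:2].astype(np.float32)*1000);print("rack",m.sum(),r)
    # jig
    nj=np.hypot(P[...,0]-.555,P[...,1]+.175)<.12
    m=ok&nj&(abs(P[...,2]-.062)<.004)&(np.ptp(p,axis=-1)<40)&(p.max(-1)>90)
    X=P[m];print("collar",m.sum(),X.mean(0).round(4),np.ptp(X[:,:2],axis=0))
    m=ok&nj&(abs(P[...,2]-.056)<.004)
    r=cv2.minAreaRect(P[m][:,:2].astype(np.float32)*1000);print("top",m.sum(),r)
    m=ok&nj&(abs(P[...,2]-.012)<.004)
    r=cv2.minAreaRect(P[m][:,:2].astype(np.float32)*1000);print("base",m.sum(),r)
    m=ok&(abs(P[...,2])<.01)&(np.hypot(P[...,0]-.5,P[...,1])<.25);print("table z",np.median(P[m][:,2]))
E
```

```text
scene bar 42 [0.4887 0.2489 0.1057] dir 111.1 len 0.0425 mid [0.4891 0.2479] w 0.0058 z [0.1008 0.1058 0.1093]
scene bar 103 [0.505  0.1334 0.1067] dir 100.0 len 0.0702 mid [0.5041 0.1384] w 0.008 z [0.0988 0.1081 0.1124]
rack 749 ((495.089599609375, 192.96243286132812), (161.4300537109375, 173.30047607421875), 50.34423828125)
collar 87 [ 0.5358 -0.1573  0.0602] [0.06535713 0.05468768]
top 1676 ((572.67822265625, -156.30282592773438), (161.65878295898438, 114.26978302001953), 7.685522079467773)
base 558 ((555.623291015625, -165.13406372070312), (147.12289428710938, 148.8498992919922), 12.823258399963379)
table z -0.0013714834980849988
side bar 56 [0.4926 0.2503 0.1066] dir 113.7 len 0.0537 mid [0.4918 0.252 ] w 0.0109 z [0.0935 0.1092 0.1139]
side bar 89 [0.5087 0.1398 0.1092] dir 100.1 len 0.0779 mid [0.5082 0.1424] w 0.0119 z [0.0971 0.1121 0.1158]
rack 341 ((492.8232727050781, 199.3736114501953), (150.65281677246094, 179.03857421875), 55.016719818115234)
collar 88 [ 0.5429 -0.1559  0.0609] [0.15490185 0.10439586]
top 877 ((575.7017211914062, -154.26702880859375), (160.4849090576172, 114.97657775878906), 5.7596306800842285)
base 346 ((549.823974609375, -193.03948974609375), (96.73005676269531, 201.73123168945312), 61.886592864990234)
table z 0.001307214112808377
```

```bash
python3 -m jog '-.036 .049 0 0 0 8 1; -.072 .098 0 0 0 16 1; -.108 .147 0 0 0 24 1; -.144 .196 0 0 0 32 1; -.18 .245 0 0 0 40 1; -.216 .294 0 0 0 48 1; -.252 .345 0 0 0 57 1; -.284 .390 0 0 0 57 1'
```

```text
time_s: 2.05
position: [0.4932, 0.1603, 0.2419]
tcp_rot: [[0.985, 0.174, 0.001], [0.174, -0.985, 0.0], [0.001, 0.0, -1.0]]
force: [0.8, 0.3, -0.4]
opening: 1.0
```

```bash
python3 -m jog '0 0 0 0 0 0 .5;0 0 0 0 0 0 .5'; python3 - <<'E'
from h import *
s=read_state();p,d=capture("wrist");cv2.imwrite("pics/w1.png",p[:,:,::-1]);np.savez("pics/w1.npz",p=p,d=d,pos=s['position'],R=s['tcp_rot']);print(s['position'],s['opening'])
E
```

```text
time_s: 2.3
position: [0.4915, 0.1623, 0.2414]
tcp_rot: [[0.985, 0.174, -0.001], [0.174, -0.985, 0.0], [-0.001, -0.001, -1.0]]
force: [-0.3, 0.9, 0.2]
opening: 0.855
[0.49148921 0.16234871 0.2414409 ] 0.8554870503671694
```

View pics/w1.png

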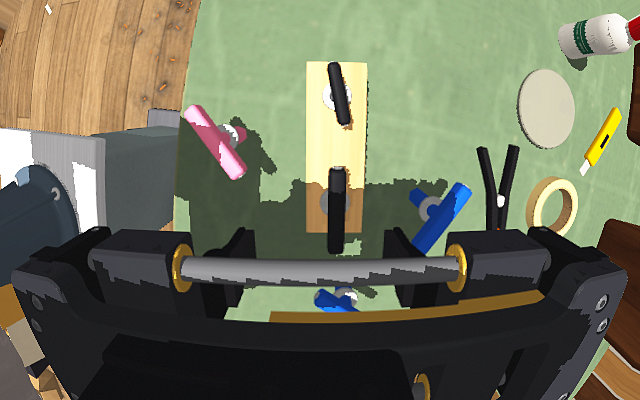

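The wrist view shows the rack from above, with the larger key's bar from (337,168) to (337,253) and the smaller one from (333,63) to (346,123). The blue and pink keys lie outside the rack.

```bash
cat >> h.py <<'E'
def wcloud(n):
    z=np.load(f"pics/{n}.npz");p,d,pos,R=z['p'],z['d'].astype(float),z['pos'],z['R']
    ci=camera_info("wrist");f=200/np.tan(np.radians(ci['vfov']/2))
    v,u=np.mgrid[:400,:640];x=u-ci['cx'];y=v-ci['cy'];r=np.hypot(x,y)+1e-9;th=r/f
    k=np.tan(th)*d/r
    c=np.stack([x*k,y*k,d],-1);T=ci['tool_from_camera']
    t=c@T[:3,:3].T+T[:3,3]
    return t,t@R.T+pos,p,d
def wproj(X,pos,R):
    ci=camera_info("wrist");f=200/np.tan(np.radians(ci['vfov']/2));T=ci['tool_from_camera']
    t=(np.atleast_2d(X)-pos)@R;c=(t-T[:3,3])@T[:3,:3]
    rr=np.hypot(c[:,0],c[:,1])+1e-12;th=np.arctan2(rr,c[:,2])
    return np.stack([ci['cx']+f*th*c[:,0]/rr,ci['cy']+f*th*c[:,1]/rr],-1)
E
python3 - <<'E'
from h import *
t,P,p,d=wcloud("w1");p=p.astype(int)
for (r0,r1,c0,c1) in [(160,258,322,352),(58,128,322,356)]:
    m=np.zeros(d.shape,bool);m[r0:r1,c0:c1]=1
    m&=(p.max(-1)<80)&(P[...,2]>.085)
    X=P[m];X=X[X[:,2]>np.percentile(X[:,2],50)-.008]
    c=X.mean(0);w,V=np.linalg.eigh(np.cov(X[:,:2].T));a=V[:,1]
    r=cv2.minAreaRect((X[:,:2]*1000).astype(np.float32))
    print(len(X),c.round(4),np.degrees(np.arctan2(a[1],a[0])),r,np.percentile(X[:,2],[5,50,95]).round(4))
m=(abs(P[...,2]-.07)<.006)&(p[...,0]>p[...,2]+40)
m[:55]=0;m[240:]=0;m[:,:300]=0;m[:,372:]=0
print(cv2.minAreaRect((P[m][:,:2]*1000).astype(np.float32)),np.median(P[m][:,2]))
E
```

```text
1432 [0.5094 0.151  0.1145] 100.91677921399247 ((504.2869873046875, 171.9933624267578), (19.76081657409668, 131.96243286132812), 13.867554664611816) [0.11   0.1126 0.114 ]
807 [0.492  0.2552 0.1126] 110.57844989765424 ((485.7731018066406, 253.78912353515625), (26.391042709350586, 56.20460891723633), 19.45390510559082) [0.108  0.1104 0.112 ]
((501.50457763671875, 201.61361694335938), (60.71138381958008, 180.66981506347656), 9.639334678649902) 0.0690641106305214
```

```bash
python3 - <<'E'
from h import *
t,P,p,d=wcloud("w1");p=p.astype(int)
m=np.zeros(d.shape,bool);m[160:258,322:352]=1
m&=(p.max(-1)<90)&(P[...,2]>.106)&(P[...,2]<.118)
n,l,st,_=cv2.connectedComponentsWithStats(m.astype(np.uint8));i=1+st[1:,4].argmax();m=l==i
m=cv2.erode(m.astype(np.uint8),np.ones((1,1)))>0
X=P[m];r=cv2.minAreaRect((X[:,:2]*1000).astype(np.float32));print(len(X),st[i],r,X.mean(0))
t0=(X[:,:2]-X[:,:2].mean(0))@[-.1891,.982];print(t0.min(),t0.max(),np.percentile(t0,[1,99]))
E
```

```text
1424 [ 328  169   18   85 1424] ((510.441162109375, 148.20364379882812), (15.857181549072266, 82.40322875976562), 10.566818237304688) [0.50966898 0.15035653 0.11241619]
-0.04349071515913932 0.038920421951888516 [-0.04193568  0.03793761]
```

```bash
python3 -m jog '.016 .017 .03 0 0 -.6 .45; .016 .017 .07 0 0 -.6 .45; .016 .017 .095 0 0 -.6 .45; .016 .017 .095 0 0 -.6 .45'; python3 - <<'E'
from h import *
s=read_state();p,d=capture("wrist");cv2.imwrite("pics/w2.png",p[:,:,::-1]);np.savez("pics/w2.npz",p=p,d=d,pos=s['position'],R=s['tcp_rot']);print(s['position'],s['opening'])
E
```

```text
time_s: 2.85
position: [0.5083, 0.1497, 0.1449]
tcp_rot: [[0.982, 0.188, -0.005], [0.188, -0.982, -0.0], [-0.005, -0.001, -1.0]]
force: [0.0, -0.3, -0.6]
opening: 0.468
[0.5082705  0.14972948 0.14492675] 0.46844992484359366
```

View pics/w2.png

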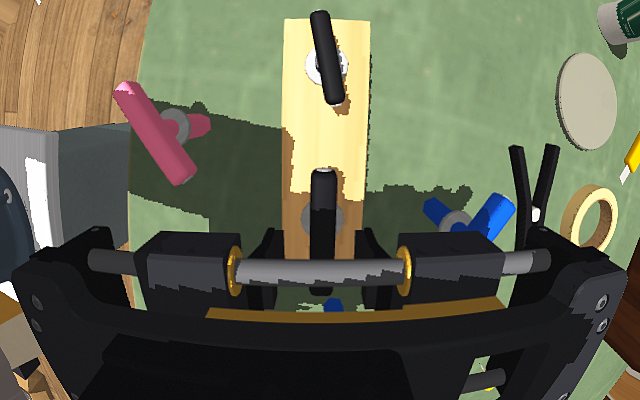

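The larger bar at (323,230) sits centred between the fingers. Descending to grasp.

```bash
python3 -m jog '.002 .002 .015 0 0 0 .45; .002 .002 .03 0 0 0 .45; .002 .002 .042 0 0 0 .45; .002 .002 .042 0 0 0 .45';python3 -m jog '0 0 0 0 0 0 0.1;0 0 0 0 0 0 0.1;0 0 0 0 0 0 0.1;0 0 0 0 0 0 0.1;0 0 0 0 0 0 0.1'
```

```text
time_s: 3.4
position: [0.5121, 0.1466, 0.1034]
tcp_rot: [[0.983, 0.185, -0.003], [0.185, -0.983, -0.0], [-0.003, -0.0, -1.0]]
force: [0.6, -0.4, -0.8]
opening: 0.451
time_s: 4.03
position: [0.5122, 0.1466, 0.1048]
tcp_rot: [[0.983, 0.186, -0.001], [0.186, -0.983, -0.0], [-0.002, 0.0, -1.0]]
force: [-3.5, -1.8, 4.7]
opening: 0.18
```

```bash
python3 -m jog '0 0 -.02 0 0 0 0.1;0 0 -.05 0 0 0 0.1;0 0 -.09 0 0 0 0.1;0 0 -.14 0 0 0 0.1;0 0 -.14 0 0 0 0.1;0 0 -.14 0 0 0 0.1'; python3 - <<'E'
from h import *
s=read_state();print(s['position'],s['force'],s['moment'],s['opening'],s['joint_positions'])
p,d=capture("wrist");cv2.imwrite("pics/w3.png",p[:,:,::-1]);np.savez("pics/w3.npz",p=p,d=d,pos=s['position'],R=s['tcp_rot'])
for n in ["scene","side"]:
    p,d=capture(n);np.savez(f"pics/{n}3.npz",p=p,d=d)
    q=p[60:300,200:440] if n=="scene" else p[60:300,220:460]
    cv2.imwrite(f"pics/{n}3.png",cv2.resize(q,None,fx=2.4,fy=2.4,interpolation=2)[:,:,::-1])
E
```

```text
time_s: 4.78
position: [0.5124, 0.1468, 0.2438]
tcp_rot: [[0.983, 0.185, -0.001], [0.185, -0.983, 0.0], [-0.001, -0.0, -1.0]]
force: [-1.1, 0.2, -2.6]
opening: 0.18
[0.51244083 0.14679185 0.2437827 ] [-1.11497816  0.23177887 -2.60947124] [-0.10581158  0.05659983 -0.00090832] 0.1800446308208865 [ 3.96191628e+00  2.30117713e+01  9.50919671e+01  7.87975664e-03
  6.19503828e+01 -6.73181158e+00]
```

View pics/w3.png

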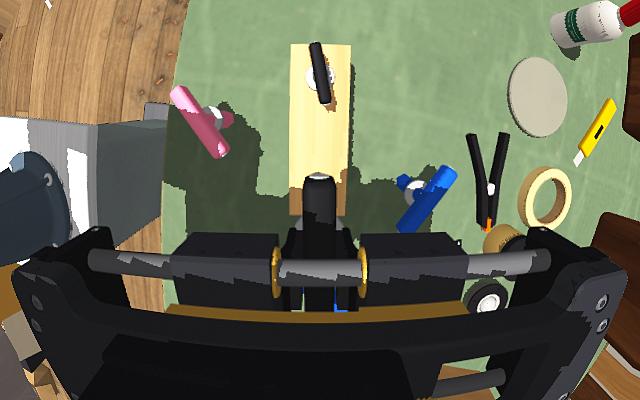

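View pics/side3.png

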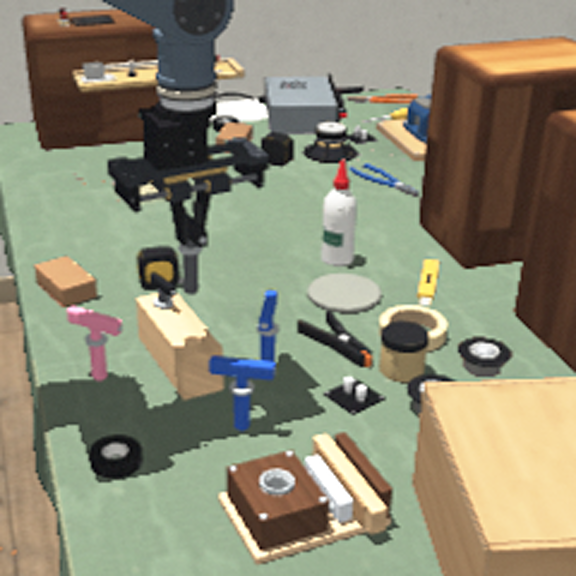

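View pics/scene3.png

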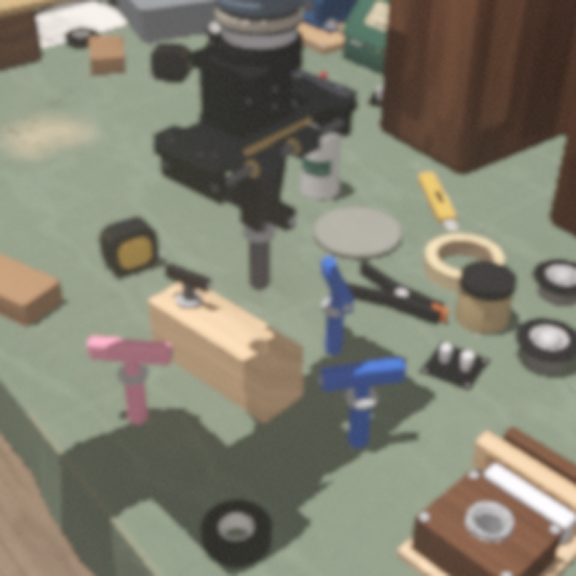

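The larger key is lifted and hangs upright in the grip (side crop (190,270)); the small key is still in the rack at (320,75) in the wrist view. Next: rough location of the bore from the collar's ellipse.

```bash
python3 - <<'E'
from h import *
for c,u,v in [("scene",403.7,277.3),("side",335.3,260.5)]:
    ci=camera_info(c);o=-ci['R'].T@ci['t'];x=back(ci,np.array(u),np.array(v),np.array(1.0));k=(.062-o[2])/(x[2]-o[2]);print(c,o+k*(x-o))
E
```

```text
scene [ 0.53309998 -0.16243918  0.062     ]
side [ 0.53683561 -0.15987993  0.062     ]
```

```bash
python3 -m jog '-.006 .05 0 0 0 0 0.1;-.013 .105 0 0 0 0 0.1;-.02 .165 0 0 0 0 0.1;-.028 .225 0 0 0 0 0.1;-.036 .285 0 0 0 0 0.1;-.043 .340 0 0 0 0 0.1;-.048 .380 0 0 0 0 0.1;-.048 .380 0 0 0 0 0.1'; python3 - <<'E'
from h import *
s=read_state();print(s['position'],s['force'],s['moment'],s['opening'],s['joint_positions'],s['qvel'])
p,d=capture("wrist");cv2.imwrite("pics/w4.png",p[:,:,::-1]);np.savez("pics/w4.npz",p=p,d=d,pos=s['position'],R=s['tcp_rot'])
E
```

```text
time_s: 5.92
position: [0.5362, -0.2389, 0.2428]
tcp_rot: [[0.983, 0.181, -0.001], [0.181, -0.983, 0.0], [-0.001, -0.0, -1.0]]
force: [-0.8, 0.5, -0.6]
opening: 0.184
[ 0.53617361 -0.23889363  0.24283437] [-0.76150006  0.45654686 -0.62812135] [-0.10551177  0.0522681   0.03334289] 0.18376793409765496 [-3.48992708e+01  2.72146186e+01  8.75733237e+01 -3.67490027e-02
  6.52626890e+01 -4.53246404e+01] [ 2.9006556  -1.35905244  3.02442796  1.84462242  1.74176924  0.8166709 ]
```

View pics/w4.png

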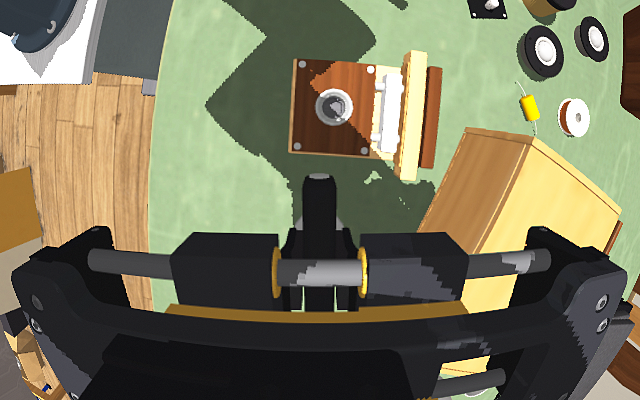

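```bash
python3 - <<'E'
from h import *
p,d=capture("wrist");s=read_state();p,d=capture("wrist");print(s['position'],s['qvel'].round(2))
np.savez("pics/w5.npz",p=p,d=d,pos=s['position'],R=s['tcp_rot'])
cv2.imwrite("pics/w5.png",cv2.resize(p[40:190,270:450],None,fx=4,fy=4,interpolation=cv2.INTER_NEAREST)[:,:,::-1])
t,P,p,d=wcloud("w5");p=p.astype(int)
m=np.zeros(d.shape,bool);m[80:132,308:362]=1
sub=m&(P[...,2]>.0595)&(P[...,2]<.068)&(np.ptp(p,axis=-1)<45)
X=P[sub];print(len(X),np.percentile(X[:,2],[5,50,95]),cv2.minEnclosingCircle((X[:,:2]*1000).astype(np.float32)),X.mean(0))
h=cv2.convexHull((X[:,:2]*1000).astype(np.float32))[:,0];
A=np.c_[2*h,np.ones(len(h))];q=np.linalg.lstsq(A,(h**2).sum(1),rcond=None)[0];print("circ",q[:2],np.sqrt(q[2]+q[0]**2+q[1]**2))
mm=np.zeros(d.shape,bool);mm[50:165,285:380]=1
B=P[mm&(abs(P[...,2]-.056)<.004)];print("blk",cv2.minAreaRect((B[:,:2]*1000).astype(np.float32)),np.median(B[:,2]))
v,u=np.mgrid[:400,:640]
print("rowscols",u[sub].min(),u[sub].max(),v[sub].min(),v[sub].max())
E
```

```text
[ 0.53548202 -0.23523623  0.24288369] [ 1.71 -0.97  1.03 -0.02  0.07 -0.04]
362 [0.05966873 0.06089378 0.0620541 ] ((536.2160034179688, -156.85382080078125), 19.641023635864258) [ 0.53567892 -0.15620362  0.0608551 ]
circ [ 536.22954702 -156.91565615] 19.19341131691373
blk ((536.4960327148438, -157.03053283691406), (85.11700439453125, 100.73399353027344), 7.1020917892456055) 0.05508507389087364
rowscols 316 352 93 129
```

View pics/w5.png

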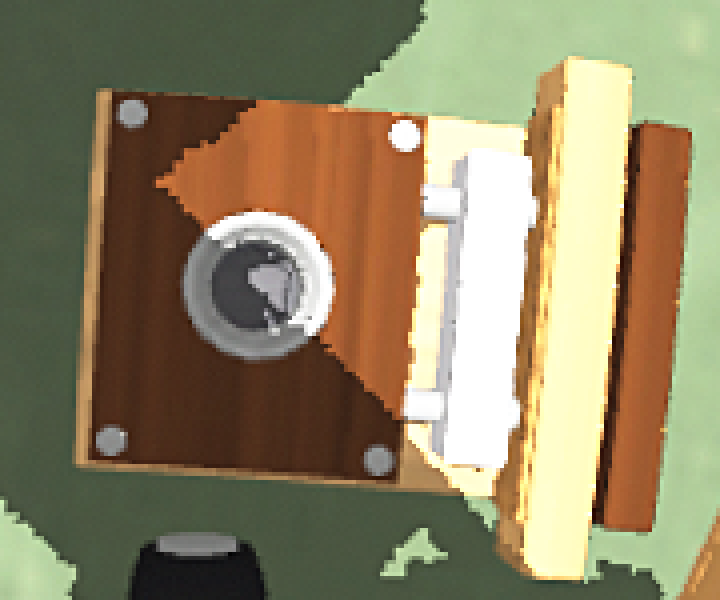

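The wrist view gives the bore at (0.5363, -0.157). The block fits 85×101 mm and the collar about 39 mm, matching the given sizes, with a jig yaw of about 7°. Moving to hover above it.

```bash
python3 -m jog '.008 -.038 0 0 0 0 0.1;.0164 -.0753 0 0 0 0 0.1;.0164 -.0753 .025 0 0 0 0.1;.0164 -.0753 .05 0 0 0 0.1;.0164 -.0753 .05 0 0 0 0.1;.0164 -.0753 .05 0 0 0 0.1'; python3 - <<'E'
from h import *
s=read_state();print(s['position'],s['force'],s['moment'],s['qvel'].round(1))
for n in ["scene","side"]:
    p,d=capture(n);np.savez(f"pics/{n}6.npz",p=p,d=d)
    q=p[190:320,340:470] if n=="scene" else p[170:300,270:400]
    cv2.imwrite(f"pics/{n}6.png",cv2.resize(q,None,fx=4.5,fy=4.5,interpolation=2)[:,:,::-1])
E
```

```text
time_s: 6.82
position: [0.5389, -0.1579, 0.1951]
tcp_rot: [[0.982, 0.187, 0.001], [0.187, -0.982, -0.0], [0.001, 0.0, -1.0]]
force: [-0.3, 0.1, -1.1]
opening: 0.181
[ 0.53886253 -0.15789039  0.19514198] [-0.28465064  0.08369801 -1.12861117] [-0.065146   -0.04087655 -0.05156987] [-0.6 -0.7 -0.9 -0.1 -0.2 -0. ]
```

View pics/side6.png

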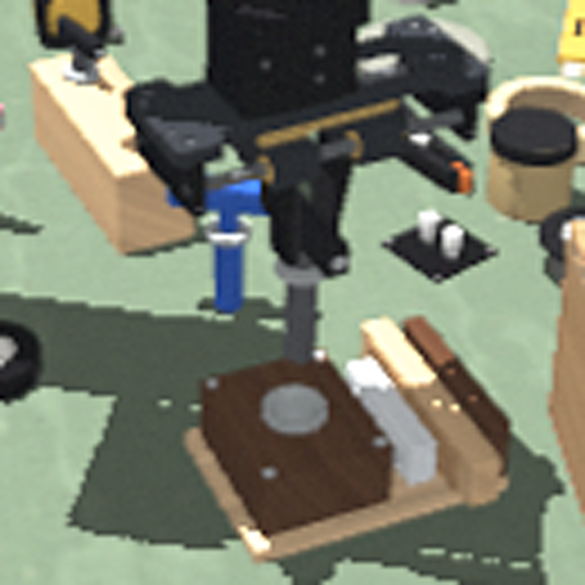

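View pics/scene6.png

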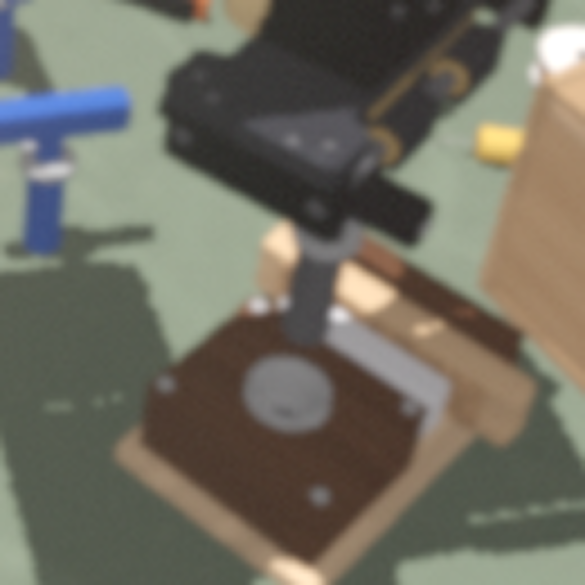

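```bash
python3 - <<'E'
from h import *
def ray(c,u,v):
    ci=camera_info(c);o=-ci['R'].T@ci['t'];x=back(ci,np.array(u),np.array(v),np.array(1.0));return o,(x-o)/np.linalg.norm(x-o)
for c,col,fl,tip in [("scene",(404,277.3),(413.6,244.4),(408.2,264.4)),("side",(335.6,260.9),(336.4,230.4),(336.7,248.9))]:
    ci=camera_info(c);o,r=ray(c,*col);B=o+r*(.062-o[2])/r[2]
    print(c,"bore by this cam",B.round(4))
    for z,px in [(.100,tip),(.162,fl)]:
        e=proj(ci,np.r_[B[:2],z]); J=[(proj(ci,np.r_[B[:2],z]+dd)-e).round(2) for dd in np.eye(3)[:2]*.001]
        print(z,"axis exp",e.round(1),"seen",px,"px/mm x,y",J)
E
```

```text
scene bore by this cam [ 0.5336 -0.1628  0.062 ]
0.1 axis exp [406.7 265.1] seen (408.2, 264.4) px/mm x,y [array([ 0.34, -0.23]), array([-0.37, -0.3 ])]
0.162 axis exp [411.5 243.5] seen (413.6, 244.4) px/mm x,y [array([ 0.35, -0.23]), array([-0.39, -0.3 ])]
side bore by this cam [ 0.5371 -0.1617  0.062 ]
0.1 axis exp [335.9 249.9] seen (336.7, 248.9) px/mm x,y [array([ 0.36, -0.06]), array([-0.11, -0.23])]
0.162 axis exp [336.4 231. ] seen (336.4, 230.4) px/mm x,y [array([ 0.37, -0.06]), array([-0.12, -0.22])]
```

```bash
python3 - <<'E'
from h import *
for c,fr,to,x0,x1 in [("scene",248,262,400,420),("side",233,247,326,347)]:
    p,_=load(c+"6");g=cv2.cvtColor(p,cv2.COLOR_RGB2LAB).astype(float)
    ci=camera_info(c);o=-ci['R'].T@ci['t']
    for v in range(fr,to,1):
        row=p[v].astype(int)
        ch=np.ptp(row,axis=-1)+0; 
        if v%4==0: print(c,v,[tuple(map(int,x)) for x in row[x0:x1]])
E
```

```text
scene 248 [(178, 152, 122), (181, 153, 123), (191, 162, 129), (197, 165, 132), (189, 159, 129), (158, 133, 110), (112, 98, 86), (80, 76, 75), (78, 76, 77), (83, 81, 82), (89, 89, 89), (92, 90, 90), (94, 93, 94), (96, 94, 95), (101, 97, 96), (128, 114, 104), (163, 139, 117), (176, 148, 121), (162, 134, 108), (135, 108, 85)]
scene 252 [(172, 145, 117), (169, 140, 111), (161, 132, 104), (143, 116, 92), (114, 95, 79), (87, 78, 74), (75, 72, 71), (72, 70, 71), (73, 71, 72), (76, 73, 75), (75, 73, 74), (77, 75, 76), (77, 75, 77), (89, 83, 80), (136, 117, 100), (197, 169, 140), (235, 207, 172), (252, 222, 186), (255, 226, 189), (253, 224, 187)]
scene 256 [(143, 125, 107), (158, 140, 124), (169, 155, 146), (156, 146, 141), (117, 111, 109), (84, 81, 80), (75, 73, 74), (75, 74, 74), (76, 73, 75), (76, 74, 74), (76, 75, 76), (77, 74, 76), (77, 75, 75), (95, 86, 81), (133, 112, 95), (173, 143, 116), (201, 170, 136), (221, 191, 155), (236, 207, 170), (247, 218, 181)]
scene 260 [(81, 62, 52), (79, 64, 55), (76, 66, 61), (77, 72, 71), (75, 73, 73), (75, 74, 74), (76, 74, 75), (76, 75, 76), (75, 73,
[... 476 characters left out ...]
), (171, 196, 164), (173, 198, 166), (173, 197, 165)]
side 240 [(78, 88, 76), (76, 86, 74), (71, 80, 69), (69, 80, 66), (69, 77, 68), (72, 82, 69), (72, 80, 71), (67, 70, 70), (68, 68, 73), (71, 72, 74), (67, 69, 73), (71, 72, 75), (71, 70, 75), (66, 66, 70), (62, 67, 64), (120, 137, 115), (175, 199, 166), (172, 197, 163), (174, 198, 166), (172, 196, 162), (175, 199, 166)]
side 244 [(76, 88, 75), (76, 88, 75), (78, 87, 75), (77, 87, 75), (73, 85, 72), (76, 85, 73), (77, 87, 76), (77, 82, 79), (69, 70, 73), (69, 72, 74), (70, 71, 75), (69, 70, 73), (68, 70, 73), (71, 73, 75), (130, 145, 125), (176, 202, 168), (172, 197, 164), (172, 196, 164), (172, 195, 163), (174, 197, 167), (174, 196, 164)]
```

Sub-pixel comparison of the shank axis with the collar agrees to about 1 mm in both cameras. Correcting 1 mm and descending into the funnel.

```bash
python3 -m jog '-.001 0 .012 0 0 0 0.1;-.001 0 .024 0 0 0 0.1;-.001 0 .034 0 0 0 0.1;-.001 0 .042 0 0 0 0.1;-.001 0 .042 0 0 0 0.1;-.001 0 .042 0 0 0 0.1'; python3 - <<'E'
from rig import *
s=read_state();print(s['position'],s['force'],s['moment'],s['joint_positions'])
E
```

```text
time_s: 7.68
position: [0.5377, -0.1588, 0.1526]
tcp_rot: [[0.983, 0.185, 0.0], [0.185, -0.983, -0.0], [0.0, 0.0, -1.0]]
force: [0.5, -0.4, -2.5]
opening: 0.18
[ 0.53773544 -0.15880793  0.15264733] [ 0.52188562 -0.39810527 -2.54638202] [-0.05706502  0.0402569   0.00633747] [-2.78721744e+01  3.21968815e+01  9.61900947e+01  1.67331174e-03
  5.15895261e+01 -3.85626582e+01]
```

```bash
python3 -m jog '0 0 .006 0 0 0 0.1;0 0 .012 0 0 0 0.1;0 0 .018 0 0 0 0.1;0 0 .018 0 0 0 0.1'; python3 -m jog '0 0 .003 0 0 0 0.1;0 0 .006 0 0 0 0.1;0 0 .006 0 0 0 0.1'; python3 - <<'E'
from rig import *
s=read_state();print(s['position'],s['force'],s['moment'])
E
```

```text
time_s: 8.18
position: [0.537, -0.1585, 0.1338]
tcp_rot: [[0.983, 0.186, -0.001], [0.186, -0.983, 0.001], [-0.001, -0.001, -1.0]]
force: [0.4, -0.6, -2.1]
opening: 0.184
time_s: 8.55
position: [0.5373, -0.1586, 0.1283]
tcp_rot: [[0.983, 0.186, -0.0], [0.186, -0.983, 0.0], [-0.0, -0.0, -1.0]]
force: [-1.0, 0.2, -1.8]
opening: 0.182
[ 0.53734818 -0.15860213  0.12830192] [-0.96692957  0.1873696  -1.75942067] [-0.08724572  0.02804579  0.00141397]
```

No side contact in the bore. Now easing down to the nose stop.

```bash
python3 -m jog '0 0 .002 0 0 0 0.1;0 0 .002 0 0 0 0.1'; python3 -m jog '0 0 .001 0 0 0 0.1;0 0 .001 0 0 0 0.1;0 0 .002 0 0 0 0.1;0 0 .002 0 0 0 0.1'
```

```text
time_s: 8.8
position: [0.5374, -0.1587, 0.1265]
tcp_rot: [[0.983, 0.186, -0.0], [0.186, -0.983, 0.0], [-0.0, -0.0, -1.0]]
force: [0.2, 0.0, -2.2]
opening: 0.181
time_s: 9.3
position: [0.5378, -0.1588, 0.1254]
tcp_rot: [[0.983, 0.186, 0.001], [0.186, -0.983, -0.0], [0.001, 0.001, -1.0]]
force: [0.0, 0.4, 4.9]
opening: 0.182
```

Contact occurred at TCP z=0.1254, where the nose stop was predicted, with about 7 N of press. Now searching clockwise.

```bash
for i in 1; do python3 -m jog '0 0 0 0 0 3 0.1;0 0 0 0 0 6 0.1;0 0 0 0 0 9 0.1;0 0 0 0 0 12 0.1'; done; python3 -c "
from rig import *
s=read_state();print(s['position'],s['force'],s['moment'],s['joint_positions'][5])"
```

```text
time_s: 9.8
position: [0.538, -0.1587, 0.1254]
tcp_rot: [[1.0, -0.025, 0.001], [-0.025, -1.0, -0.0], [0.001, 0.0, -1.0]]
force: [-0.5, 0.7, 5.4]
opening: 0.183
[ 0.53796836 -0.15868934  0.1254433 ] [-0.53676823  0.65257658  5.43722712] [0.15760229 0.17225207 0.0081529 ] -26.47099199573212
```

```bash
python3 -m jog '0 0 0 0 0 3 0.1;0 0 0 0 0 6 0.1;0 0 0 0 0 9 0.1;0 0 0 0 0 12 0.1'; python3 -c "
from rig import *
s=read_state();print(s['position'],s['force'],s['moment'],s['joint_positions'][5])"
```

```text
time_s: 10.3
position: [0.5378, -0.1586, 0.1254]
tcp_rot: [[0.973, -0.232, 0.001], [-0.232, -0.973, -0.0], [0.001, -0.0, -1.0]]
force: [-0.5, 0.3, 4.8]
opening: 0.178
[ 0.53776139 -0.15857462  0.12539824] [-0.49014122  0.30400553  4.76008066] [0.189541   0.324987   0.03625533] -14.470403017499551
```

```bash
python3 -m jog '0 0 0 0 0 3 0.1;0 0 0 0 0 6 0.1;0 0 0 0 0 9 0.1;0 0 0 0 0 12 0.1'; python3 -c "
from rig import *
s=read_state();print(s['position'],s['force'],s['moment'],s['joint_positions'][5])"
```

```text
time_s: 10.8
position: [0.5374, -0.1584, 0.1252]
tcp_rot: [[0.903, -0.429, -0.0], [-0.429, -0.903, 0.0], [-0.0, -0.0, -1.0]]
force: [-0.8, 0.8, 4.6]
opening: 0.18
[ 0.537391   -0.15835855  0.12521927] [-0.78757748  0.82022546  4.59890581] [ 0.1727524   0.39212137 -0.00396391] -2.4725869254206843
```

```bash
python3 -m jog '0 0 0 0 0 3 0.1;0 0 0 0 0 6 0.1;0 0 0 0 0 9 0.1;0 0 0 0 0 12 0.1'; python3 -c "
from rig import *
s=read_state();print(s['position'],s['force'],s['moment'],s['joint_positions'][5])"
```

```text
time_s: 11.3
position: [0.5365, -0.1583, 0.1244]
tcp_rot: [[0.795, -0.607, -0.002], [-0.607, -0.795, 0.001], [-0.002, 0.001, -1.0]]
force: [-0.6, 0.7, 0.2]
opening: 0.18
[ 0.53652921 -0.15825653  0.12435664] [-0.60977042  0.70338531  0.20636322] [0.03962272 0.44188884 0.10981297] 9.519733025653741
```

The force fell away and z dropped, so the hex is in line. Pressing down gently.

```bash
python3 -m jog '0 0 .001 0 0 -1 0.1;0 0 .002 0 0 -2 0.1;0 0 .002 0 0 -2 0.1'; python3 -c "
from rig import *
s=read_state();print(s['position'],s['force'],s['moment'],s['joint_positions'][5])"
```

```text
time_s: 11.68
position: [0.5368, -0.1584, 0.1224]
tcp_rot: [[0.817, -0.577, -0.002], [-0.577, -0.817, 0.001], [-0.002, 0.0, -1.0]]
force: [-2.6, 1.0, 2.5]
opening: 0.181
[ 0.53683494 -0.15837014  0.1224383 ] [-2.63377216  0.96719846  2.54059272] [ 0.2083245   0.81226071 -0.0035452 ] 7.3923532516252255
```

```bash
python3 -m jog '-.0008 .0006 0 0 0 0 0.1;-.0008 .0006 .001 0 0 0 0.1;-.0008 .0006 .002 0 0 0 0.1;-.0008 .0006 .002 0 0 0 0.1'; python3 -c "
from rig import *
s=read_state();print(s['position'],s['force'],s['moment'],s['joint_positions'][5])"
```

```text
time_s: 12.18
position: [0.5365, -0.1586, 0.1208]
tcp_rot: [[0.816, -0.578, 0.0], [-0.578, -0.816, 0.0], [-0.0, -0.0, -1.0]]
force: [-1.9, 1.9, 5.3]
opening: 0.179
[ 0.53652704 -0.15856077  0.12077059] [-1.90837688  1.88738243  5.33849929] [0.42998664 0.67950158 0.0287568 ] 7.377429602848959
```

```bash
python3 -m jog '-.0009 -.0004 0 0 0 0 0.1;-.0009 -.0004 .001 0 0 0 0.1;-.0009 -.0004 .002 0 0 0 0.1;-.0009 -.0004 .002 0 0 0 0.1'; python3 -c "
from rig import *
s=read_state();print(s['position'],s['force'],s['moment'],s['joint_positions'][5])"
```

```text
time_s: 12.68
position: [0.5364, -0.1582, 0.1188]
tcp_rot: [[0.816, -0.578, 0.001], [-0.578, -0.816, -0.001], [0.001, 0.0, -1.0]]
force: [-2.7, 1.3, 5.0]
opening: 0.183
[ 0.53636184 -0.15818216  0.11878864] [-2.67847062  1.34747461  4.99163556] [0.25158677 0.61325065 0.09576569] 7.436669501055045
```

```bash
python3 -m jog '-.0009 .0003 0 0 0 0 0.1;-.0009 .0003 .001 0 0 0 0.1;-.0009 .0003 .002 0 0 0 0.1;-.0009 .0003 .003 0 0 0 0.1;-.0009 .0003 .003 0 0 0 0.1'; python3 -c "
from rig import *
s=read_state();print(s['position'],s['force'],s['moment'],s['joint_positions'][5])"
```

```text
time_s: 13.3
position: [0.5361, -0.1582, 0.1166]
tcp_rot: [[0.816, -0.578, 0.002], [-0.578, -0.816, -0.001], [0.003, -0.0, -1.0]]
force: [-1.5, 1.0, 9.7]
opening: 0.181
[ 0.53607689 -0.15815423  0.11658378] [-1.51351117  1.00700508  9.72506187] [0.069462   0.59684439 0.08333017] 7.419673046737358
```

z=0.1166 is 8.8 mm below the nose stop, with a rise to about 12 N, so the key is at the socket floor. Easing off the pressure and turning clockwise.

```bash
python3 -m jog '0 0 -.0005 0 0 0 0.1;0 0 -.0005 0 0 4 0.1;0 0 -.0005 0 0 8 0.1;0 0 -.0005 0 0 12 0.1;0 0 -.0005 0 0 16 0.1;0 0 -.0005 0 0 20 0.1;0 0 -.0005 0 0 24 0.1;0 0 -.0005 0 0 24 0.1'; python3 - <<'E'
from h import *
s=read_state();print(s['position'],s['force'],s['moment'],s['joint_positions'][5])
p,d=capture("side");cv2.imwrite("pics/s7.png",cv2.resize(p[200:310,280:410],None,fx=5,fy=5,interpolation=2)[:,:,::-1])
E
```

```text
time_s: 14.3
position: [0.5357, -0.1578, 0.1166]
tcp_rot: [[0.51, -0.86, 0.001], [-0.86, -0.51, -0.001], [0.001, -0.001, -1.0]]
force: [-2.0, 0.6, 8.0]
opening: 0.183
[ 0.53566324 -0.15783181  0.1166296 ] [-2.00781304  0.56737023  8.02808493] [ 0.13565566  0.57007256 -0.06816781] 31.451245273352907
```

View pics/s7.png

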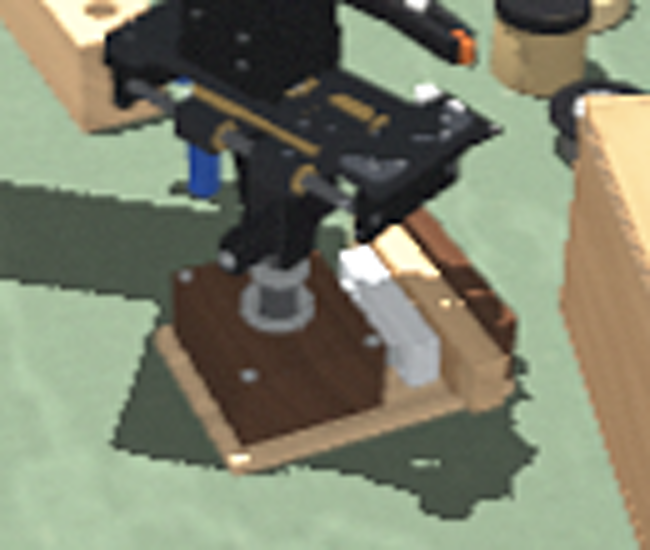

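The side view shows the key standing in the collar (275,295) with its flange above it, and the jaw (400,320) moved closer to the strip. Turning on.

```bash
python3 -m jog '0 0 0 0 0 4 0.1;0 0 0 0 0 8 0.1;0 0 0 0 0 12 0.1;0 0 0 0 0 16 0.1;0 0 0 0 0 16 0.1'; python3 - <<'E'
from h import *
for i in range(3):
    s=read_state();print(s['position'],s['force'],s['moment'],s['joint_positions'][5], s['tau'][5])
    p,d=capture("wrist")
cv2.imwrite("pics/w8.png",p[:,:,::-1]);np.savez("pics/w8.npz",p=p,d=d,pos=s['position'],R=s['tcp_rot'])
p,d=capture("side");np.savez("pics/side8.npz",p=p,d=d);cv2.imwrite("pics/s8.png",cv2.resize(p[200:310,280:410],None,fx=5,fy=5,interpolation=2)[:,:,::-1])
E
```

```text
time_s: 14.98
position: [0.5355, -0.1577, 0.1166]
tcp_rot: [[0.253, -0.967, 0.001], [-0.967, -0.253, -0.0], [0.001, -0.001, -1.0]]
force: [-2.5, 1.5, 7.1]
opening: 0.182
[ 0.53549292 -0.15765744  0.11659502] [-2.52433031  1.51526404  7.11680359] [0.27410056 0.63891289 0.03762119] 47.45128188389572 0.07361894007772207
[ 0.53548462 -0.15765287  0.11664111] [-1.95267043  2.08820003  7.83362889] [0.26494938 0.61717022 0.0113785 ] 47.43595251704022 0.009902269521262497
[ 0.53550713 -0.15765553  0.11661578] [-1.82568903  1.36283874  7.88713081] [ 0.26709618  0.55683469 -0.00557409] 47.431596375024085 -0.0029270306549733505
```

View pics/s8.png

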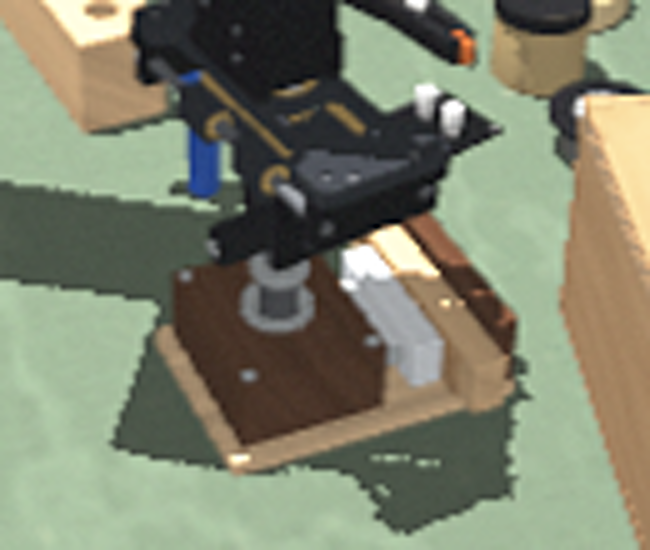

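View pics/w8.png

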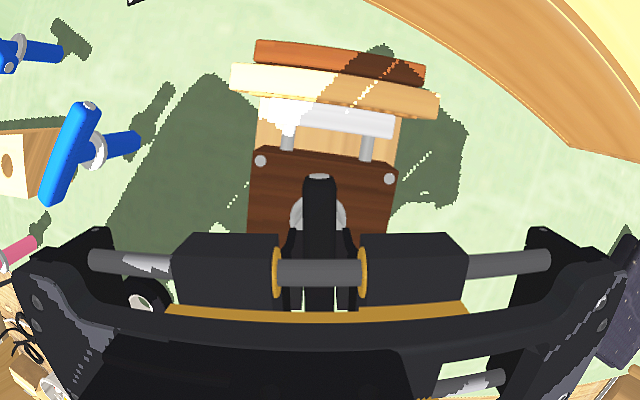

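```bash
cat >> h.py <<'E'
def jig(P,c=(.5363,-.157),a=7.1):
    a=np.radians(a);x=P[...,0]-c[0];y=P[...,1]-c[1]
    return x*np.cos(a)+y*np.sin(a),-x*np.sin(a)+y*np.cos(a)
def prof(n):
    t,P,p,d=wcloud(n);x,y=jig(P);z=P[...,2]
    for lo,hi in [(-.03,-.01),(0,.02),(.02,.035)]:
        m=(y>lo)&(y<hi)&(x>.04)&(x<.1)&(d>0)
        xs,zs=x[m],z[m]
        b=np.arange(.044,.1,.001)
        print(n,lo,[(int(round(q*1e3)),int(round(1e3*np.median(zs[(xs>=q)&(xs<q+.001)]))) if ((xs>=q)&(xs<q+.001)).any() else None) for q in b])
E
python3 - <<'E'
from h import *
prof("w5");prof("w8")
p=load("w8")[0];cv2.imwrite("pics/w8c.png",cv2.resize(p[30:190,220:450],None,fx=3.4,fy=3.4,interpolation=0)[:,:,::-1])
E
```

```text
w5 -0.03 [(44, None), (45, None), (46, None), (47, 30), (48, 31), (49, 29), (50, 12), (51, 11), (52, 12), (53, 12), (54, 12), (55, 11), (56, 12), (57, 32), (58, 41), (59, 42), (60, 42), (61, 42), (62, 42), (63, 43), (64, 42), (65, 42), (66, 42), (67, 43), (68, 42), (69, 42), (70, 42), (71, 42), (72, 42), (73, 42), (74, 41), (75, 40), (76, None), (77, 32), (78, 31), (79, 33), (80, 34), (81, 42), (82, 43), (83, 45), (84, 45), (85, 46), (86, 46), (87, 45), (88, 46), (89, 45), (90, 46), (91, 46), (92, 46), (93, 45), (94, 45), (95, 45), (96, 46), (97, 45), (98, 45), (99, 46), (100, None)]
w5 0 [(44, None), (45, None), (46, None), (47, None), (48, None), (49, 11), (50, 11), (51, 10), (52, 11), (53, 11), (54, 11), (55, 11), (56, 11), (57, 24), (58, 39), (59, 42), (60, 42), (61, 42), (62, 42), (63, 42), (64, 42), (65, 42), (66, 42), (67, 42), (68, 42), (69, 42), (70, 42), (71, 42), (72, 42), (73, 42), (74, 41), (75, 42), (76, 40), (77, None), (78, None), (79, 32), (80, 34), (81, 40), (82, 43), (83, 45), (84, 45), (85, 45), (86, 46), (87, 45), (88, 46), (89, 46), (90, 45), (91, 46), (92, 45),
[... 1717 characters left out ...]
 46), (90, 45), (91, 46), (92, 46), (93, 46), (94, 46), (95, 45), (96, 46), (97, 45), (98, 45), (99, 46), (100, None)]
w8 0.02 [(44, 28), (45, 30), (46, 29), (47, 30), (48, 29), (49, 30), (50, 30), (51, 29), (52, 29), (53, 29), (54, 29), (55, 29), (56, 29), (57, 29), (58, 29), (59, 29), (60, 30), (61, 40), (62, 41), (63, 42), (64, 42), (65, 42), (66, 42), (67, 42), (68, 42), (69, 42), (70, 42), (71, 42), (72, 42), (73, 42), (74, 42), (75, 42), (76, 42), (77, 42), (78, 42), (79, 41), (80, 42), (81, 43), (82, 45), (83, 45), (84, 45), (85, 46), (86, 46), (87, 45), (88, 46), (89, 45), (90, 45), (91, 45), (92, 45), (93, 46), (94, 45), (95, 46), (96, 46), (97, 46), (98, 46), (99, 45), (100, None)]
```

View pics/w8c.png

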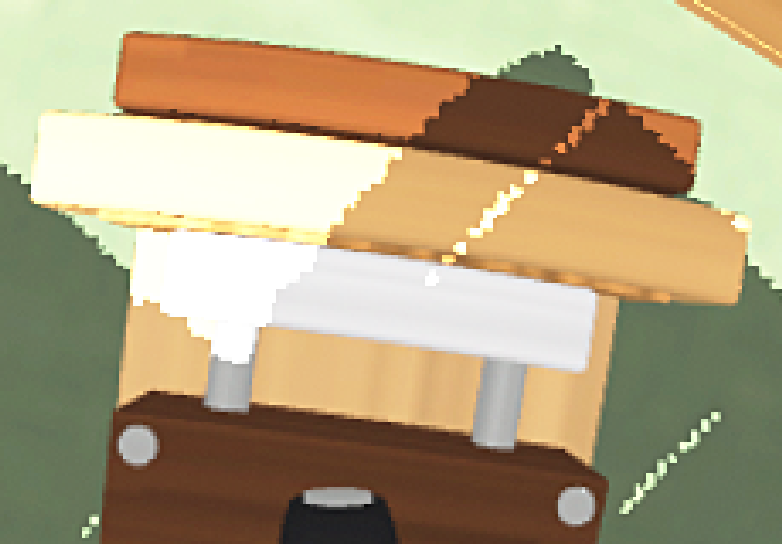

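The jaw has moved about 3.3 mm, roughly 0.55 rad, and meets the cork at 4.8 mm. Turning on in small steps and watching the torque.

```bash
cat >> h.py <<'E'
def edge(n):
    t,P,p,d=wcloud(n);x,y=jig(P);z=P[...,2];r=[]
    # near upper edge of jaw: per-column strip in y
    for y0 in np.arange(-.03,.031,.004):
        m=(abs(y-y0)<.002)&(x>.05)&(x<.078)&(z>.0385)&(z<.046)&(d>0)
        if m.sum()>5: r.append(np.sort(x[m])[:2].mean())
    ref=[]
    for y0 in np.arange(-.03,.031,.004):
        m=(abs(y-y0)<.002)&(x>.07)&(x<.11)&(abs(z-.0455)<.0012)&(d>0)
        if m.sum()>5: ref.append((x[m].max()))
    return np.median(r)*1e3,np.median(ref)*1e3
def st():
    f=[];
    s=read_state()
    for i in range(3):
        s=read_state();f.append(np.r_[s['force'],s['moment'],s['tau'][5]]);p,d=capture("wrist")
    print(s['time_s'],s['position'].round(4),np.mean(f,0).round(3),s['joint_positions'][5].round(2));return s,p,d
E
python3 -m jog '0 0 0 0 0 3 0.1;0 0 0 0 0 6 0.1;0 0 0 0 0 8 0.1;0 0 0 0 0 8 0.1'; python3 - <<'E'
from h import *
s,p,d=st();np.savez("pics/w9.npz",p=p,d=d,pos=s['position'],R=s['tcp_rot'])
for n in ["w5","w8","w9"]: print(n,edge(n))
E
```

```text
time_s: 15.68
position: [0.5354, -0.1575, 0.1166]
tcp_rot: [[0.116, -0.993, 0.001], [-0.993, -0.116, -0.0], [0.0, -0.001, -1.0]]
force: [-2.7, 1.7, 8.4]
opening: 0.184
15.775 [ 0.5354 -0.1575  0.1166] [-2.232  1.729  7.916  0.368  0.62   0.016  0.04 ] 55.43
w5 (np.float64(57.54545589757479), np.float64(102.61632576405871))
w8 (np.float64(61.8738807320683), np.float64(102.28042852820381))
w9 (np.float64(63.16445746256165), np.float64(102.25219560199866))
```

```bash
python3 -m jog '0 0 0 0 0 2 0.1;0 0 0 0 0 4 0.1;0 0 0 0 0 4 0.1'; python3 - <<'E'
from h import *
s,p,d=st();np.savez("pics/w10.npz",p=p,d=d,pos=s['position'],R=s['tcp_rot']);print(edge("w10"))
q,_=capture("side");np.savez("pics/side10.npz",p=q,d=_)
a=load("w9")[0]
cv2.imwrite("pics/w10c.png",cv2.resize(p[20:180,230:460],None,fx=3.4,fy=3.4,interpolation=0)[:,:,::-1])
E
```

```text
time_s: 16.2
position: [0.5354, -0.1575, 0.1166]
tcp_rot: [[0.046, -0.999, 0.001], [-0.999, -0.046, 0.0], [-0.0, -0.001, -1.0]]
force: [-1.7, 1.2, 8.0]
opening: 0.177
16.3 [ 0.5354 -0.1575  0.1166] [-2.343  1.371  7.855  0.346  0.657  0.024  0.041] 59.43
(np.float64(63.01098136922115), np.float64(102.15863729567593))
```

View pics/w10c.png

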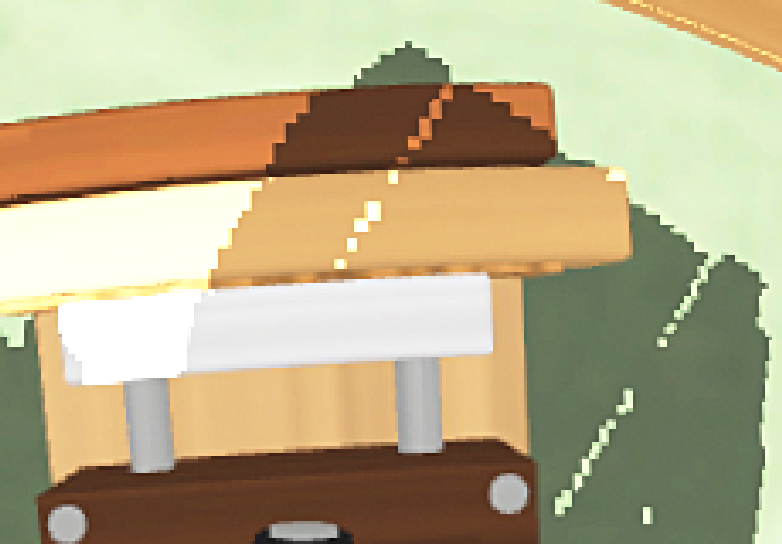

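```bash
python3 - <<'E'
from h import *
for n in ["w5","w8","w9","w10"]:
    t,P,p,d=wcloud(n);x,y=jig(P);z=P[...,2];A=[];B=[];C=[]
    for y0 in np.arange(-.012,.021,.003):
        m=(abs(y-y0)<.0015)&(d>0)&(x>.05)&(x<.115);xs,zs=x[m],z[m]
        A.append(np.sort(xs[(zs>.0405)&(zs<.0435)&(xs<.08)])[:3].mean() if m.any() else np.nan)
        B.append(np.sort(xs[(zs>.0445)&(zs<.047)])[:3].mean())
        C.append(np.sort(xs[(zs>.0445)&(zs<.047)&(xs<.103)])[-3:].mean())
    print(n,*(np.round(1e3*np.nanmedian(v),2) for v in (A,B,C)), "jaw top far edge",)
E
```

```text
w5 58.49 83.55 102.12 jaw top far edge
w8 62.3 82.62 102.02 jaw top far edge
w9 63.21 82.65 102.21 jaw top far edge
w10 63.37 82.4 101.8 jaw top far edge
```

```bash
python3 -m jog '0 0 0 0 0 2 0.1;0 0 0 0 0 3 0.1;0 0 0 0 0 3 0.1'; python3 - <<'E'
from h import *
s,p,d=st();np.savez("pics/w11.npz",p=p,d=d,pos=s['position'],R=s['tcp_rot'])
E
python3 -m jog '0 0 0 0 0 2 0.1;0 0 0 0 0 2 0.1'; python3 - <<'E'
from h import *
s,p,d=st();np.savez("pics/w12.npz",p=p,d=d,pos=s['position'],R=s['tcp_rot'])
for n in ["w8","w9","w10","w11","w12"]:
    t,P,p,d=wcloud(n);x,y=jig(P);z=P[...,2];A=[];B=[];C=[]
    for y0 in np.arange(-.012,.021,.003):
        m=(abs(y-y0)<.0015)&(d>0)&(x>.05)&(x<.115);xs,zs=x[m],z[m]
        A.append(np.sort(xs[(zs>.0405)&(zs<.0435)&(xs<.08)])[:3].mean())
        C.append(np.sort(xs[(zs>.0445)&(zs<.047)&(xs<.103)])[-3:].mean())
    print(n,*(np.round(1e3*np.nanmedian(v),2) for v in (A,C)))
E
```

```text
time_s: 16.77
position: [0.5354, -0.1574, 0.1166]
tcp_rot: [[-0.006, -1.0, 0.001], [-1.0, 0.006, 0.0], [-0.0, -0.001, -1.0]]
force: [-2.1, 1.3, 8.9]
opening: 0.18
16.875 [ 0.5354 -0.1574  0.1166] [-2.117  1.541  8.423  0.448  0.65   0.016  0.051] 62.42
time_s: 17.18
position: [0.5354, -0.1574, 0.1166]
tcp_rot: [[-0.04, -0.999, 0.001], [-0.999, 0.04, 0.0], [-0.0, -0.001, -1.0]]
force: [-2.4, 2.2, 7.6]
opening: 0.179
17.275 [ 0.5354 -0.1574  0.1166] [-2.105  1.995  7.267  0.457  0.612  0.167  0.177] 64.4
w8 62.33 102.05
w9 63.25 102.25
w10 63.41 101.84
w11 63.6 102.1
w12 63.79 101.96
```

```bash
python3 -m jog '0 0 0 0 0 2 0.1;0 0 0 0 0 2 0.1'; python3 - <<'E'
from h import *
s,p,d=st();np.savez("pics/w13.npz",p=p,d=d,pos=s['position'],R=s['tcp_rot'])
for n in ["w12","w13"]:
    t,P,p,d=wcloud(n);x,y=jig(P);z=P[...,2];A=[];C=[]
    for y0 in np.arange(-.012,.021,.003):
        m=(abs(y-y0)<.0015)&(d>0)&(x>.05)&(x<.115);xs,zs=x[m],z[m]
        A.append(np.sort(xs[(zs>.0405)&(zs<.0435)&(xs<.08)])[:3].mean())
        C.append(np.sort(xs[(zs>.0445)&(zs<.047)&(xs<.103)])[-3:].mean())
    print(n,*(np.round(1e3*np.nanmedian(v),2) for v in (A,C)))
cv2.imwrite("pics/w13c.png",cv2.resize(p[20:180,230:460],None,fx=3.4,fy=3.4,interpolation=0)[:,:,::-1])
E
```

```text
time_s: 17.58
position: [0.5354, -0.1574, 0.1166]
tcp_rot: [[-0.074, -0.997, 0.001], [-0.997, 0.074, -0.0], [0.0, -0.001, -1.0]]
force: [-1.2, 2.8, 8.8]
opening: 0.18
17.675 [ 0.5354 -0.1574  0.1166] [-1.69   1.939  8.395  0.469  0.609  0.273  0.324] 66.37
w12 63.8 101.97
w13 63.8 101.98
```

View pics/w13c.png

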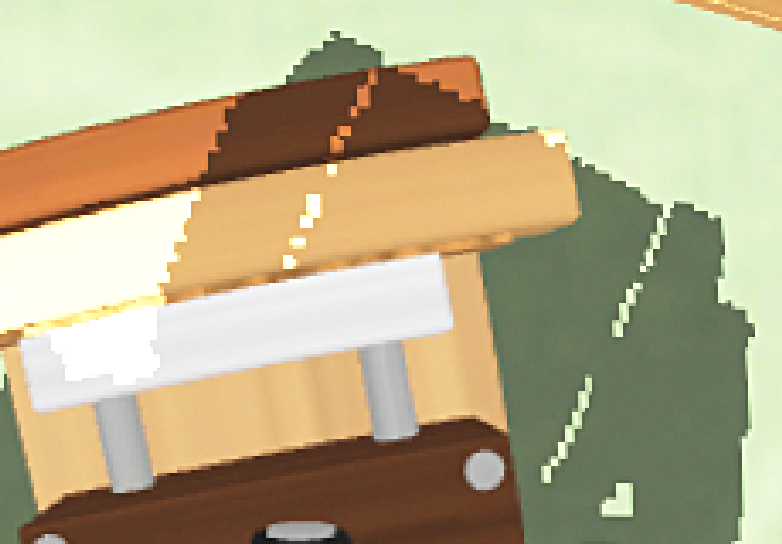

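Torque has risen steadily over the last 4° (0.05, 0.18, 0.32 N m) while the jaw stands still. This should be the cork, but I'll check the jaw's travel in the fixed camera to rule out the hard stop.

```bash
python3 - <<'E'
from h import *
ps=[capture("side")[0] for _ in range(2)];now=np.mean(ps,0).astype(np.uint8);np.savez("pics/side13.npz",p=now,d=now[...,0])
old=load("side6")[0];ci=camera_info("side")
a=np.radians(7.1);ex=np.array([np.cos(a),np.sin(a),0]);ey=np.array([-np.sin(a),np.cos(a),0]);c=np.array([.5371,-.1617,0])
for nm,x in [("jaw near edge",.058),("far",.076)]:
    print(nm,[proj(ci,c+ex*x+ey*yy+[0,0,.042]).round(1) for yy in (-.035,.035)])
b=proj(ci,c+ex*.067+[0,0,.042]);print("px for 6mm",proj(ci,c+ex*.073+[0,0,.042])-b)
im=np.vstack([cv2.resize(q[245:290,335:400],None,fx=9,fy=6.5,interpolation=0) for q in (old,now)])
cv2.imwrite("pics/cmp.png",im[:,:,::-1])
E
```

```text
jaw near edge [array([360.3, 268.9]), array([348.8, 253.7])]
far [array([366.2, 267.2]), array([354.5, 252.2])]
px for 6mm [ 1.91563922 -0.54476747]
```

View pics/cmp.png

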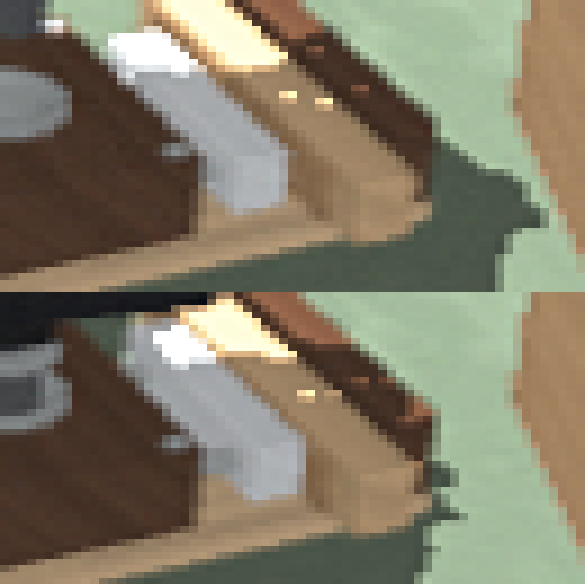

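```bash
python3 - <<'E'
from h import *
from scipy.ndimage import shift
from scipy.optimize import minimize
old=load("side6")[0].astype(float);now=load("side13")[0].astype(float);s8=load("side8")[0].astype(float);s10=load("side10")[0].astype(float)
dirv=np.array([1.916,-.545])/6 # px per mm
R=(slice(255,281),slice(352,366))
for nm,b in [("s8",s8),("s10",s10),("now",now)]:
    best=[]
    for R in [(slice(262,280),slice(355,369)),(slice(264,278),slice(358,370)),(slice(266,277),slice(360,371))]:
        e=[]
        T=np.arange(0,8,.1)
        for t in T:
            du,dv=dirv*t
            g=np.stack([shift(old[...,k],(dv,du),order=1) for k in range(3)],-1)
            # greyish (jaw) pixels only
            w=(np.ptp(b[R],axis=-1)<25)&(b[R].max(-1)>110)
            e.append(np.abs(g[R]-b[R]).mean(-1)[w].mean())
        best.append((T[int(np.argmin(e))].round(1),round(min(e),1)))
    print(nm,best)
# static check: cork/strip end patch displacement expected 0
# right edge of jaw end-face, subpixel by row (blue-red separates grey from wood)
for nm,b in [("old",old),("s8",s8),("s10",s10),("now",now)]:
    q=b[...,0]-b[...,2]; r=[]
    for v in range(268,276):
        row=q[v,358:374]; 
        i=np.where((row[:-1]<28)&(row[1:]>=28))[0]
        r.append([round(358+k+(28-row[k])/(row[k+1]-row[k]),2) for k in i])
    print(nm,r)
E
```

```text
s8 [(np.float64(4.1), np.float64(8.5)), (np.float64(4.3), np.float64(6.3)), (np.float64(5.0), np.float64(3.3))]
s10 [(np.float64(5.2), np.float64(10.6)), (np.float64(5.4), np.float64(7.8)), (np.float64(6.0), np.float64(3.2))]
now [(np.float64(5.1), np.float64(11.2)), (np.float64(5.4), np.float64(8.5)), (np.float64(6.8), np.float64(3.9))]
old [[np.float64(366.81)], [np.float64(366.63)], [np.float64(366.56)], [np.float64(366.56)], [np.float64(366.57)], [np.float64(366.52)], [np.float64(366.43)], [np.float64(366.25)]]
s8 [[np.float64(368.38)], [np.float64(368.3)], [np.float64(368.21)], [np.float64(368.27)], [np.float64(367.96)], [np.float64(367.93)], [np.float64(367.84)], [np.float64(367.67)]]
s10 [[np.float64(368.53)], [np.float64(368.53)], [np.float64(368.45)], [np.float64(368.45)], [np.float64(368.46)], [np.float64(368.3)], [np.float64(368.3)], [np.float64(368.0)]]
now [[np.float64(368.51)], [np.float64(368.57)], [np.float64(368.48)], [np.float64(368.45)], [np.float64(368.49)], [np.float64(368.32)], [np.float64(368.29)], [np.float64(368.1)]]
```

```bash
python3 - <<'E'
from h import *
for n in ["w5","w8","w10","w13"]:
    t,P,p,d=wcloud(n);x,y=jig(P);z=P[...,2]
    m=(d>0)&(y>-.025)&(y<-.008)
    print(n)
    for q in np.arange(.0745,.0855,.0005):
        k=m&(x>=q)&(x<q+.0005)
        if k.sum()>2: print("  %.1f z%.1f n%d rgb %s"%(q*1e3,1e3*np.median(z[k]),k.sum(),np.median(p[k],axis=0).astype(int)),end="")
    print()
E
```

```text
w5
  74.5 z41.0 n4 rgb [255 255 255]  75.0 z40.4 n3 rgb [249 247 245]  79.5 z35.5 n26 rgb [150 100  53]  80.0 z30.4 n31 rgb [163 109  59]  80.5 z38.7 n14 rgb [224 155  86]  81.0 z41.7 n13 rgb [254 198 106]  81.5 z42.4 n4 rgb [255 234 138]  82.0 z43.3 n11 rgb [253 206 122]  82.5 z43.7 n10 rgb [250 212 124]  83.0 z43.9 n7 rgb [254 236 153]  83.5 z44.8 n5 rgb [255 255 198]  84.0 z44.9 n10 rgb [255 255 199]  84.5 z45.8 n4 rgb [255 255 208]  85.0 z45.3 n10 rgb [255 254 206]  85.5 z45.7 n6 rgb [255 254 204]
w8
  74.5 z42.2 n16 rgb [235 234 234]  75.0 z41.8 n18 rgb [234 234 234]  75.5 z42.1 n19 rgb [235 235 235]  76.0 z42.3 n16 rgb [236 236 236]  76.5 z42.3 n17 rgb [238 237 238]  77.0 z42.3 n18 rgb [238 238 238]  77.5 z42.3 n17 rgb [238 238 238]  78.0 z41.7 n16 rgb [237 238 238]  78.5 z41.8 n18 rgb [236 238 240]  79.0 z41.0 n15 rgb [223 223 223]  79.5 z41.5 n14 rgb [206 186 169]  80.0 z42.0 n23 rgb [178 126  81]  80.5 z42.7 n18 rgb [203 141  73]  81.0 z42.5 n16 rgb [219 157  86]  81.5 z42.8 n17 rgb [182 128  71]  82.0 z43.3 n21 rgb [202 152  92]  82.5 z45.0 n19 rgb [215 168 106]  83.0 z45.3
[... 1066 characters left out ...]
17 rgb [239 239 239]  76.0 z41.8 n17 rgb [238 237 238]  76.5 z42.2 n18 rgb [237 237 237]  77.0 z42.3 n19 rgb [238 238 238]  77.5 z41.9 n16 rgb [240 240 240]  78.0 z41.9 n18 rgb [242 242 242]  78.5 z42.0 n17 rgb [244 245 247]  79.0 z42.1 n17 rgb [245 250 255]  79.5 z41.9 n19 rgb [231 215 198]  80.0 z42.3 n19 rgb [185 143  91]  80.5 z42.6 n16 rgb [185 126  66]  81.0 z42.7 n17 rgb [174 122  67]  81.5 z43.2 n23 rgb [195 143  86]  82.0 z44.3 n18 rgb [210 161 101]  82.5 z45.0 n19 rgb [224 175 112]  83.0 z45.3 n17 rgb [228 179 115]  83.5 z45.4 n22 rgb [231 185 118]  84.0 z45.5 n16 rgb [233 188 120]  84.5 z45.6 n17 rgb [233 188 120]  85.0 z45.5 n19 rgb [233 186 119]  85.5 z45.2 n17 rgb [234 188 120]
```

Depth and colour show the jaw's front face at 79.8 mm, right at the cork's front face at about 80 mm. It travelled about 4.7 mm from 75.3 mm, and the full 2 mm of cork is still visible beyond it. So this is the cork, not the stop. Releasing.

```bash
python3 -m jog '0 0 0 0 0 0 .2;0 0 0 0 0 0 .3;0 0 0 0 0 0 .4;0 0 0 0 0 0 .5;0 0 0 0 0 0 .5'; python3 -m jog '0 0 -.01 0 0 0 .5;0 0 -.03 0 0 0 .5;0 0 -.06 0 0 0 .5;0 0 -.11 0 0 0 .5;0 0 -.15 0 0 0 .5;0 0 -.15 0 0 0 .5;0 0 -.15 0 0 0 .5'; python3 - <<'E'
from h import *
s,p,d=st();np.savez("pics/w14.npz",p=p,d=d,pos=s['position'],R=s['tcp_rot']);cv2.imwrite("pics/w14.png",p[:,:,::-1])
q,_=capture("side");np.savez("pics/side14.npz",p=q,d=_);cv2.imwrite("pics/s14.png",cv2.resize(q[200:310,280:410],None,fx=5,fy=5,interpolation=2)[:,:,::-1])
E
```

```text
time_s: 18.45
position: [0.5351, -0.1577, 0.1159]
tcp_rot: [[-0.075, -0.997, -0.0], [-0.997, 0.075, -0.0], [0.0, 0.0, -1.0]]
force: [-0.2, 0.2, -0.1]
opening: 0.48
time_s: 19.32
position: [0.5345, -0.1573, 0.266]
tcp_rot: [[-0.075, -0.997, -0.0], [-0.997, 0.075, 0.0], [-0.0, 0.0, -1.0]]
force: [-0.3, 0.5, 0.1]
opening: 0.5
19.425 [ 0.5341 -0.1571  0.2648] [ 0.011  0.398 -0.116 -0.029  0.183  0.015  0.001] 66.42
```

View pics/w14.png

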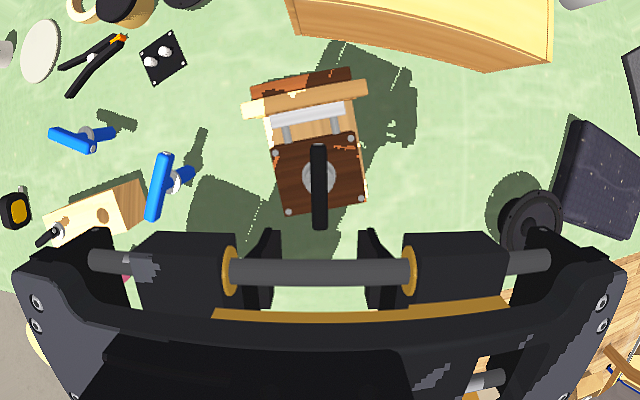

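View pics/s14.png

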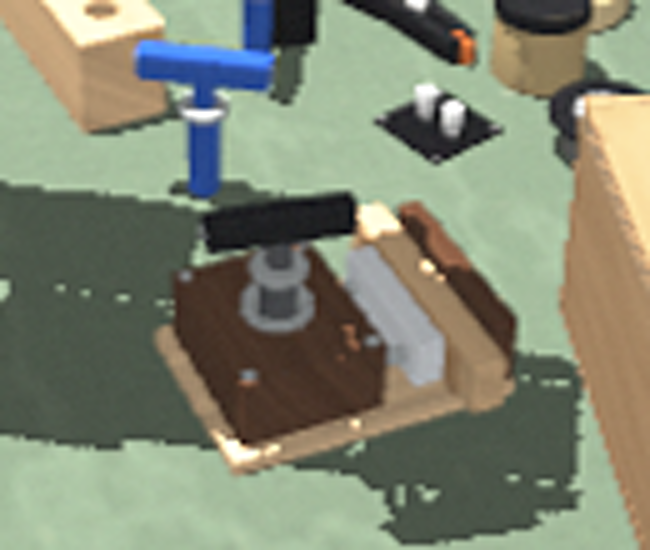

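The key stands upright in the collar (wrist (318,185), side crop (278,260)), and the gripper is clear. Checking the bar height and the jaw after release.

```bash
python3 - <<'E'
from h import *
t,P,p,d=wcloud("w14");p=p.astype(int)
m=np.zeros(d.shape,bool);m[140:235,305:332]=1;m&=(p.max(-1)<80)&(P[...,2]>.1)
print("bar top",np.percentile(P[m][:,2],[5,50,95]),cv2.minAreaRect((P[m][:,:2]*1000).astype(np.float32)))
x,y=jig(P);z=P[...,2]
print("block top",np.median(z[(abs(x)<.04)&(abs(y)<.045)&(abs(z-.056)<.004)]))
m=(d>0)&(y>-.025)&(y<.02)
for q in np.arange(.0765,.0855,.0005):
    k=m&(x>=q)&(x<q+.0005)
    if k.sum()>2: print("  %.1f z%.1f rgb %s"%(q*1e3,1e3*np.median(z[k]),np.median(p[k],axis=0).astype(int)),end="")
A=[]
for y0 in np.arange(-.012,.021,.003):
    mm=(abs(y-y0)<.0015)&(d>0)&(x>.05)&(x<.115);xs,zs=x[mm],z[mm];A.append(np.sort(xs[(zs>.0405)&(zs<.0435)&(xs<.08)])[:3].mean())
print("near edge",np.median(A))
E
```

```text
bar top [0.12211865 0.12454873 0.12592871] ((551.964111328125, -158.4513397216797), (15.80679702758789, 110.87187194824219), 86.881103515625)
block top 0.05505962363352246
  76.5 z42.0 rgb [222 222 223]  77.0 z42.0 rgb [224 223 226]  77.5 z42.0 rgb [227 227 229]  78.0 z41.8 rgb [230 233 236]  78.5 z41.7 rgb [231 234 238]  79.0 z41.7 rgb [226 224 226]  79.5 z42.5 rgb [210 191 181]  80.0 z41.8 rgb [188 153 120]  80.5 z42.3 rgb [172 126  68]  81.0 z42.1 rgb [168 115  58]  81.5 z43.0 rgb [172 123  67]  82.0 z43.8 rgb [182 135  79]  82.5 z45.1 rgb [196 150  92]  83.0 z45.3 rgb [205 159  99]  83.5 z45.4 rgb [212 165 102]  84.0 z45.5 rgb [214 165 103]  84.5 z45.7 rgb [216 167 104]  85.0 z45.8 rgb [215 167 104]  85.5 z46.0 rgb [215 168 105]near edge 0.06445636429754963
```

The bar top is at about 0.126 m, as it should be fully home, and the jaw is still against the cork. Handing in.

```bash
python3 -c "
from rig import *
print(hand_in())"
```

```text
the job is handed in; nothing more can be done
None
```

The larger key is standing fully home in the lock screw with the jaw closed on the cork. I handed the job in at about 19.5 s of the 58 s.

**What I did:** I took the larger black key from the rack and lowered it into the bore. I searched clockwise at about 7 N until it dropped in, then pressed it to the floor at about 12 N. I then turned the screw clockwise until the torque rose, let go and lifted clear.

**Last checks after release:**
- **Key:** its bar top is at about 0.125–0.126 m. Fully home should be 0.126 m.
- **Jaw:** its front face sits at the cork's front face, about 80 mm from the bore, having travelled about 4.7 mm.
- **Gripper:** it is open and clear, and the wrist force reads zero.
- **Other things:** I did not touch the small key, the look-alikes or anything else.

**Checks that disagreed:**
- **Jaw travel:** the side camera, with coarse pixels, gave 5.1–6.8 mm, which could have meant the hard stop at 6.3 mm. I relied on the close wrist view, which shows the full 2 mm of cork still uncovered. A steady torque rise over the last 4° also suggested the cork, though that does not by itself rule out the stop.
- **Turn angle:** the gripper turned 59° after the key was home. Allowing for play and give in the grip, I put the screw at about 0.8–0.9 rad, but I could not measure it directly.

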